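# Tag the line and set the flow valve two turns open

### The arm

A 6-joint arm with a two-finger parallel gripper is mounted at the origin on the work surface. World frame = base frame: x ahead of the robot, y to its left, z up, the work surface at z = 0. Lengths are in m, angles in rad, forces in N, time in s.
With the tool pointing down it reaches from about 0.25 to 0.725 m from the base axis. Payload 4 kg.
Tool frame: the origin (TCP) lies on the front face of the gripper's body, between the roots of the fingers; the fingertips stand 73 mm ahead of it and the grasp point (between the pads) lies 54 mm ahead of it; z points along the fingers, y is the line along which they close (so a half turn about z gives the same grasp; the last joint's range is limited). The gripper opens to 85 mm and grips with 20 to 120 N. Pads are 22 mm wide; open, the fingers measure 114 mm over their backs; the gripper's body (76 mm by 85 mm) begins 54 mm behind the grasp point. The pads swing forward as they close: fully open they stand 13 mm farther back than shut.
Start: joints at [1.101, 0.241, 0.005, 1.335, 0, 1.571], TCP at [0.226, 0.446, 0.304] pointing down, gripper open.
Joint ranges: [-2.72, 2.72], [-1.05, 1.87], [-1.09, 1.28], [-1.99, 2.15], [-1.42, 1.44], [-3.14, 3.14]. Speed limits (rad/s): [2.79, 2.79, 3.14, 3.14, 3.14, 3.14].

### API

Orientations are given as a unit quaternion [x, y, z, w].
In Python, from workcell import bot gives the robot as it stands. The module is installed in compiled form; this text tells all that it offers.
- The arm moves only by the tool step_arm, never from a script. Its argument "rows" is a list of rows, each a list of 2 entries, a list of its own where there are three numbers: the shift along the tool's x, y, z in mm, then the turn about the tool's z in degrees. A call has 1 to 12 rows; each row is the pose to reach, as a shift and turn from the pose commanded when the call began, along the tool's axes at that moment; what a row does not reach only later rows make up. A row lasts 1/8 s, in which the tool goes at most 62.5 mm and 10.7 degrees, less where a joint would pass 70% of its speed; a pose out of reach is approached as far as the arm can. A call with a gripper value outside its range is refused whole. "claw" is the gripper's target within -1 to 1 (shut at 1, half-way at 0, fully open at -1), set as the call begins (left out, the last holds). The fingers move at their own pace and stop on an object; the grip force is fixed at half the most. Time passes only in rows, so rows that repeat a pose let the fingers close. It gives the time, the measured TCP pose, the force, the opening and the grip force at its end, in the units of the state.
- bot.get_obs(): the state, without advancing time (a new reading comes with each control period).
- bot.camera(name): name is "scene" or "top" or "wrist"; returns (picture, depth): 400x640x3 uint8, red, green, blue; 400x640 float32, m along the optical axis (not along the pixel's ray), 0 where there is no reading.
- bot.camera_params(name): a dict with "fx", "fy", "cx", "cy" (pixels), "pose" (4x4, takes a point from camera to world coordinates). Camera axes: x right, y up, looking along -z (the intrinsics and any distortion apply to the point x, -y, -z); pixel columns grow to the right and rows downward; lengths in m; the calibration is good to about 2 mm. A picture is of the moment at which its call begins: read the wrist's pose just before it. camera_params takes no time and is no camera call; for the wrist camera it gives the pose at the moment of the call.
- bot.job_done(): hands the job in; it is judged then, once.
Trained networks look in the newest picture that a camera, given by its name, has taken for a name from the list of things; names that differ only in an ending like _2 or _b are one class to them, and where a whole thing is asked for, a point or a joint stands for the part that bears it (a point fixed in the world has none). Each returns a list of dicts, best first, with "score" (0 to 1); they miss things now and then, are a little off and sometimes report something else, mostly with a low value. They report only what shows in the picture. A call takes as long as a camera call.
- bot.trace(target, camera): "pixels" (400x640 bool, what is visible of it) and "uv" ([column, row] in pixels, amid what is visible of it).
The state is a dict: "clock": time; "joint_pos": joint angles; "joint_vel": joint speeds; "tau": joint torques, N m; "eef_pos": TCP position; "tool_rot": TCP orientation; "ft_force": force on the tool from outside, world axes, zero at the start; "ft_torque": the same for the moment, N m; "grip_width": finger opening in m; "grasp_force": force on a finger pad.
Only numpy, scipy, OpenCV 4.12 (cv2) and the standard library are available. Lean on these libraries where they do the work, as an engineer would, in place of code of your own. Each camera call takes 0.05 s, during which the arm holds its last target. There are 200 camera calls.

### The job

Set the practice rig's flow valve under its tag: lift the yellow tag by its black grip from the dark parking stand, hook its hanger over the steel rail at the orange band, slide it along the rail without lifting it off until it is centred on the green band, and let go so that it hangs there. Then take the red handle of the blue valve wheel, turn it clockwise until the valve is fully closed against its stop, and back it off (counter-clockwise) exactly two full turns. Finish with the gripper still closed on the handle, holding it there, and leave everything else on the table alone.

Things in the scene. Friction and masses are not known exactly. Their poses are not given: they have to be found in the camera images.
- tag_grip (a point): Centre of the upright black grip tab on top of the yellow tag's hanger. The tab is 14 mm thick (tag's x), 26 mm wide (y), and reaches 20 mm above and below this point; below it is the hanger's top plate, 30 x 30 x 4 mm. Starts hung on the dark parking stand, about square to its bar; lip on the -x side, yellow panel on the +x side.
- tag: Yellow tag with steel hanger, 0.08 to 0.17 kg: an inverted U straddling a bar along its y, open below and at both y ends; slot 22 mm wide (x). Origin 24 mm below tag_grip, at the slot's top, which rests on the bar; z up. Lower edges below the origin: steel lip 24 mm, yellow panel (60 mm wide) 58 mm. It may hang on the rail either way round.
- stand: Dark parking stand on which the tag starts: horizontal round bar, 12 mm thick, 130 mm long, along its y between two posts, its axis 100 mm above the table. Origin on the table under its middle.
- rail: Steel rail: horizontal round bar, 12 mm thick, 300 mm long, along its y between two posts (16 mm thick, feet 70 mm across), its axis 170 mm above the table. Origin on the table under its middle.
- orange_band: Orange band, 24 mm wide, painted round the rail (an orange square lies on the table below it): where the tag is hooked on. Origin on the rail's axis at the middle of the band; y along the rail, z up. A hung tag has tag_grip 30 mm above it.
- green_band: Green band, 24 mm wide, painted round the rail (a green square lies on the table below it): the mark that the tag is slid to. Origin and axes as for the orange band. Nothing on the rail blocks the way between the bands, which are 120 to 200 mm apart; either one may be on the left.
- wheel_axis (a point): Point on the vertical axis of the valve wheel, level with the middle of the handle (146 mm above the table). The blue wheel has a mean radius of 50 mm, its rim is 12 mm thick and centred 112 mm above the table.
- handle: Red upright handle on the rim of the wheel, 50 mm from the wheel's axis: 22 mm in diameter, 52 mm long, origin at its middle, 28 mm above the top of the rim, axis vertical. It revolves freely on its pin, so the gripper need not turn while the handle is led round in a circle about wheel_axis; about 2 to 4 N moves it, and it stays where it is left.
- wheel (a joint): Opening of the valve in rad, counted over whole turns: 0 at the closed stop, growing counter-clockwise seen from above; one turn is 6.283. It starts 0.9 to 3.4 rad open and could be opened to 17.
- skin_pad: Bystander, leave alone: suture practice pad, skin-coloured on orange, 90 x 130 x 18 mm, lying flat. Origin at the centre of its underside.
- carton: Bystander, leave alone: white paper carton, 110 x 160 x 45 mm. Origin at the centre of its underside.
- saline: Bystander, leave alone: clear bottle with blue cap, 52 mm across, 130 mm tall. Origin at the centre of its underside.
- dish: Bystander, leave alone: steel bowl, 110 mm across, 40 mm tall. Origin at the centre of its underside.
- packets: Bystander, leave alone: stack of green suture packets, 70 x 100 x 8 mm. Origin at the centre of its underside.
- packets2: Bystander, leave alone: stack of pink suture packets, 70 x 100 x 8 mm. Origin at the centre of its underside.
- forceps: Bystander, leave alone: steel forceps lying along their x axis, 138 x 26 x 8 mm. Origin at the centre of its underside.

How it is judged:
On the way, in this order (a step that is already met when the one before it is completed fails the run):
1. the tag is hooked on the rail within 20 mm of the middle of the orange band (y of tag_grip in the frame of orange_band between -0.02 and 0.02 m and x of tag_grip in the frame of orange_band between -0.012 and 0.012 m and z of tag_grip in the frame of orange_band between 0.022 and 0.036 m and angle between tag_grip's own z axis and vertical below 0.3 rad), for 0.1 s.
2. the tag hangs let go on the rail, within 12 mm of the middle of the green band (y of tag_grip in the frame of green_band between -0.012 and 0.012 m and x of tag_grip in the frame of green_band between -0.012 and 0.012 m and z of tag_grip in the frame of green_band between 0.022 and 0.036 m and angle between tag_grip's own z axis and vertical below 0.3 rad and contact force between the fingers and tag below 0.2 N), for 0.2 s.
3. the valve is closed to its stop (within 0.08 rad) (value of joint wheel below 0.08 rad), for 0.1 s.
At the end, for the whole second after the job is handed in: The valve stands two full turns (12.57 rad, within 0.2 rad) open and at rest with the fingers pressing on the handle with more than 3 N, and the tag hangs at rest on the rail, untouched by the fingers, its middle within 12 mm of the middle of the green band and tilted less than 0.3 rad (all of step 2 and value of joint wheel between 12.366 and 12.766 rad and contact force between the fingers and handle above 3 N and velocity of joint wheel between -0.1 and 0.1 rad/s and linear speed of tag below 0.02 m/s); the arm keeps its last pose, push and grip.
It fails at once if a bystander is moved more than 3 cm (distance of any of skin_pad, carton, saline, dish, packets, packets2, forceps from where it was at the start of the episode above 0.03 m).
It fails at once if the tag is lifted off the rail at the green band instead of being slid there (z of tag_grip in the frame of green_band between 0.055 and 0.085 m and y of tag_grip in the frame of green_band between -0.025 and 0.025 m and x of tag_grip in the frame of green_band between -0.025 and 0.025 m).
It also fails if it takes over 72 s, if anything falls off the work surface, if the arm or the gripper's body presses on something with over 40 N, if the wrist force passes 120 N, or if a joint passes its speed limit or range.

## Working session

There is one attempt and no reset: what is moved stays moved. The work goes in short steps, Python scripts to look and compute and a tool call to move; the robot and the scene stay as the last step left them, time stands still between calls to the robot, and variables do not carry over. Pictures are saved under pics/ and viewed, at most 10 in all, crops included, and the job is handed in when it is done.

Besides the shell and the picture viewer there is one more tool, called after "Request:" as name(argument=value, ...), one argument or row to a line, values as JSON. step_arm: Moves the arm, as the interface text tells. Its arguments: {"type":"object","properties":{"rows":{"type":"array"},"claw":{"type":"number"}},"required":["rows"]}

```bash
mkdir -p pics; cat > h.py <<'E'
import numpy as np, cv2
from workcell import bot
from scipy.spatial.transform import Rotation as R
def cloud(cam,depth,P=None):
    P=P or bot.camera_params(cam)
    v,u=np.mgrid[0:400,0:640]
    x=(u-P['cx'])/P['fx']*depth; y=(v-P['cy'])/P['fy']*depth
    c=np.stack([x,-y,-depth,np.ones_like(depth)],-1)
    w=c@np.array(P['pose']).T
    w=w[...,:3]; w[depth<=0]=np.nan
    return w
def save(n,img): cv2.imwrite('pics/'+n,cv2.cvtColor(img,cv2.COLOR_RGB2BGR))
E
python3 - <<'E'
from h import *
print(bot.get_obs())
ims=[]
for c in ['scene','top']:
    P=bot.camera_params(c); im,d=bot.camera(c); w=cloud(c,d,P)
    save(c+'0.png',im); np.savez(c+'0.npz',im=im,d=d,w=w)
    print(c,{k:v for k,v in P.items()})
    for n in ['tag_grip','tag','stand','rail','orange_band','green_band','wheel_axis','handle','wheel']:
        for r in bot.trace(n,c)[:2]:
            p=w[r['pixels']]; p=p[~np.isnan(p[:,0])]
            print(n,round(r['score'],2),np.round(r['uv']),len(p),np.round(np.median(p,0),3),np.round(np.percentile(p,5,axis=0),3),np.round(np.percentile(p,95,axis=0),3) if len(p) else '')
E
```

```text
{'clock': 0.0, 'joint_pos': array([ 1.10101749e+00,  2.41407325e-01,  3.73774450e-03,  1.33520847e+00,
       -4.13185574e-05,  1.57079854e+00]), 'joint_vel': array([-0.00034608, -0.00047455,  0.00022815, -0.00017945, -0.00151741,
        0.00159318]), 'tau': array([ 2.54387443e-03, -3.72316611e+01,  2.52409083e+01,  1.68967660e-02,
        1.81634232e-04,  1.12454038e-05]), 'eef_pos': array([0.22613664, 0.44540362, 0.30302079]), 'tool_rot': array([ 2.32736370e-01,  9.72539304e-01, -1.01708829e-03, -2.22152356e-04]), 'ft_force': array([-0.50794214, -0.21109438, -0.61337711]), 'ft_torque': array([ 0.08939635,  0.0585605 , -0.02594327]), 'grasp_force': 0.0, 'grip_width': 0.0853640494440363}
scene {'fx': 408.9375096182483, 'fy': 408.9375096182483, 'cx': 322.2372012988531, 'cy': 201.84115386384337, 'pose': array([[ 0.02920219, -0.77931981,  0.62594557,  1.24998948],
       [ 0.99940737,  0.01134634, -0.03249876, -0.0503369 ],
       [ 0.01822473,  0.62652365,  0.7791893 ,  1.04571414],
       [ 0.        ,  0.        ,  0.        ,  1.        ]])}
tag_grip 0.64 [348. 192.] 385 [0.449 0.0
[... 1530 characters left out ...]
 224.] 113 [0.445 0.071 0.112] [0.429 0.056 0.065] [0.46  0.088 0.152]
tag 0.28 [178. 220.] 249 [0.468 0.474 0.005] [ 0.41   0.461 -0.003] [0.526 0.485 0.011]
stand 0.86 [312. 226.] 740 [0.435 0.033 0.01 ] [ 0.399 -0.023  0.003] [0.473 0.15  0.106]
rail 0.61 [393. 172.] 840 [ 0.607 -0.211  0.013] [ 0.567 -0.372  0.005] [ 0.641 -0.038  0.178]
wheel_axis 0.73 [268. 189.] 1350 [0.558 0.167 0.071] [0.511 0.111 0.017] [0.606 0.219 0.124]
wheel_axis 0.19 [301. 227.] 90 [0.444 0.07  0.116] [0.431 0.058 0.083] [0.457 0.083 0.152]
handle 0.4 [252. 177.] 54 [0.582 0.21  0.168] [0.573 0.203 0.137] [0.591 0.22  0.176]
wheel 0.59 [269. 188.] 566 [0.557 0.171 0.117] [0.511 0.123 0.11 ] [0.605 0.217 0.168]
```

View pics/scene0.png

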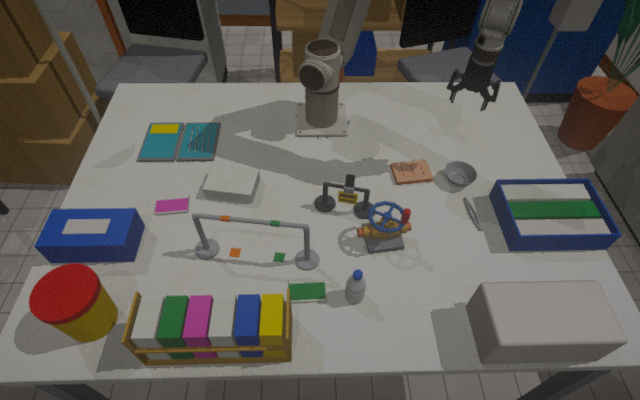

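View pics/top0.png

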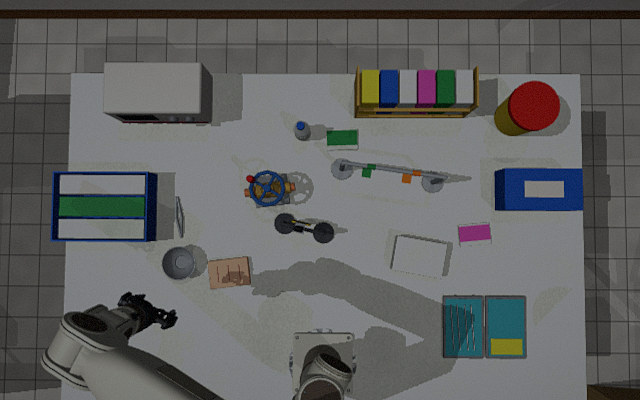

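```bash
python3 - <<'E'
from h import *
def fit(n,w,m):
    p=w[m]; p=p[~np.isnan(p[:,0])]
    if len(p)<8: print(n,len(p));return
    c=p.mean(0); u,s,vt=np.linalg.svd(p[:,:2]-c[:2],full_matrices=False)
    d=vt[0]*np.sign(vt[0][1]); t=(p[:,:2]-c[:2])@d
    print(n,len(p),c.round(4),'mid',(c[:2]+d*(t.min()+t.max())/2).round(4),'dir',d.round(3),'len',np.ptp(t).round(3),'z',np.percentile(p[:,2],[5,95]).round(3))
for c in ['scene','top']:
    z=np.load(c+'0.npz'); w=z['w']; im=z['im']
    hsv=cv2.cvtColor(im,cv2.COLOR_RGB2HSV).astype(int); H,S,V=hsv[...,0],hsv[...,1],hsv[...,2]
    X,Y,Z=w[...,0],w[...,1],w[...,2]
    box=lambda x0,x1,y0,y1,z0,z1:(X>x0)&(X<x1)&(Y>y0)&(Y<y1)&(Z>z0)&(Z<z1)
    print(c)
    fit('rail',w,box(.55,.68,-.39,-.02,.165,.185))
    fit('orange',w,box(.55,.68,-.39,-.02,.16,.19)&(H<22)&(S>120))
    fit('green',w,box(.55,.68,-.39,-.02,.16,.19)&(H>40)&(H<85)&(S>100))
    fit('osq',w,box(.55,.68,-.39,-.02,-.01,.02)&(H<22)&(S>150))
    fit('gsq',w,box(.55,.68,-.39,-.02,-.01,.02)&(H>40)&(H<85)&(S>100))
    fit('grip',w,box(.40,.50,.02,.12,.135,.17))
    fit('gripbar',w,box(.40,.50,-.06,.16,.095,.112))
    fit('handle',w,box(.50,.64,.09,.26,.165,.18))
    m=box(.48,.66,.08,.26,.108,.125); 
    p=w[m]; A=np.c_[2*p[:,:2],np.ones(len(p))]; s=np.linalg.lstsq(A,(p[:,:2]**2).sum(1),rcond=None)[0]
    print('wheel',len(p),s[:2].round(4),np.sqrt(s[2]+s[:2]@s[:2]).round(4))
E
```

```text
scene
rail 571 [ 0.6108 -0.2055  0.1758] mid [ 0.6106 -0.2067] dir [0.139 0.99 ] len 0.315 z [0.17 0.18]
orange 44 [ 0.6029 -0.2727  0.1768] mid [ 0.6029 -0.2727] dir [0.064 0.998] len 0.024 z [0.171 0.181]
green 29 [ 0.621  -0.1409  0.1787] mid [ 0.621  -0.1408] dir [0.183 0.983] len 0.02 z [0.176 0.182]
osq 70 [ 0.6001 -0.2725  0.0033] mid [ 0.5995 -0.2729] dir [0.836 0.549] len 0.034 z [0.    0.006]
gsq 68 [ 0.6181 -0.1419  0.0035] mid [ 0.6186 -0.1421] dir [-0.955  0.295] len 0.029 z [0.    0.006]
grip 64 [0.4368 0.0721 0.1468] mid [0.4368 0.0721] dir [0.234 0.972] len 0.026 z [0.137 0.153]
gripbar 219 [0.4403 0.0642 0.1046] mid [0.4399 0.0624] dir [0.239 0.971] len 0.143 z [0.096 0.111]
handle 50 [0.5842 0.2136 0.172 ] mid [0.5825 0.2135] dir [0.998 0.069] len 0.022 z [0.167 0.176]
wheel 530 [0.5591 0.1694] 0.0428
top
rail 467 [ 0.609  -0.2092  0.1744] mid [ 0.6091 -0.2082] dir [0.139 0.99 ] len 0.313 z [0.169 0.179]
orange 41 [ 0.5993 -0.2728  0.1762] mid [ 0.5993 -0.273 ] dir [0.154 0.988] len 0.024 z [0.172 0.18 ]
green 36 [ 0.6171 -0.1412  0.1757] mid [ 0.6171 -0.1414] dir [0.072 0.997] len 0.023 z [0.171 0.181]
osq 74 [ 0.5999 -0.2724  0.0009] mid [ 0.6007 -0.2733] dir [-0.614  0.79 ] len 0.035 z [-0.004  0.005]
gsq 71 [ 0.6184 -0.1406  0.0007] mid [ 0.6182 -0.1403] dir [-0.63   0.776] len 0.036 z [-0.005  0.007]
grip 46 [0.4347 0.0709 0.1482] mid [0.4349 0.0715] dir [0.246 0.969] len 0.026 z [0.142 0.152]
gripbar 192 [0.4374 0.0608 0.1044] mid [0.4377 0.0621] dir [0.234 0.972] len 0.145 z [0.097 0.11 ]
handle 39 [0.5826 0.2128 0.1709] mid [0.5826 0.2134] dir [0.018 1.   ] len 0.02 z [0.166 0.176]
wheel 547 [0.5576 0.1692] 0.0432
```

The pictures match the measurements. In the scene view the tag sits on the stand at about (349,190), the rail's orange band is at (224,218) and its green band at (275,223). The wheel is at (386,215) and its red handle at (406,214). The bystanders are clear of the paths.

```bash
cat >> h.py <<'E'
def go(x,y,z,yaw,ref=None):
    """world TCP target, tool-y heading deg -> tool shift mm + turn deg"""
    o=bot.get_obs(); M=R.from_quat(o['tool_rot']).as_matrix()
    s=M.T@(np.array([x,y,z])-o['eef_pos'])*1000
    a=np.degrees(np.arctan2(M[1,1],M[0,1])); t=-((yaw-a+90)%180-90)
    print('shift',s.round(1),'turn',round(t,1),'alt',round(t-180*np.sign(t),1),'heading',round(a,1),'tcp',o['eef_pos'].round(4))
E
python3 - <<'E'
from h import *
go(.4355,.0715,.27,-13.7)
E
```

```text
shift [-355.9 -239.1   33.9] turn 76.8 alt -103.2 heading 63.1 tcp [0.2264 0.4458 0.3039]
```

Request:
step_arm(
  rows=[
    [[-40,-27,4],9],
    [[-85,-57,8],19],
    [[-130,-87,12],29],
    [[-175,-118,17],39],
    [[-220,-148,21],49],
    [[-265,-178,25],59],
    [[-310,-208,30],68],
    [[-340,-228,33],74],
    [[-356,-239,34],76.8],
    [[-356,-239,34],76.8],
    [[-356,-239,34],76.8],
  ],
  claw=-0.3,
)

```text
clock: 2.38
eef_pos: [0.4353, 0.0719, 0.2699]
tool_rot: [0.786, 0.618, -0.0, -0.0]
ft_force: [0.5, 0.5, -0.1]
grip_width: 0.0555
grasp_force: 0.0
```

```bash
python3 - <<'E'
from h import *
P=bot.camera_params('wrist'); im,d=bot.camera('wrist'); w=cloud('wrist',d,P); save('w1.png',im)
np.savez('w1.npz',im=im,d=d,w=w)
X,Y,Z=w[...,0],w[...,1],w[...,2]
for lo,hi in [(.14,.16)]:
    m=(abs(X-.436)<.04)&(abs(Y-.072)<.04)&(Z>lo)&(Z<hi)
    p=w[m]; print(len(p))
    if len(p)>10: print(p.mean(0).round(4),cv2.minAreaRect((p[:,:2]*1000).astype(np.float32)))
print(P['pose'].round(3).tolist())
for r in bot.trace('tag_grip','wrist')[:2]: print(r['score'],r['uv'])
go(.4355,.0715,.188,-13.7)
E
```

```text
707
[0.4311 0.0744 0.1487] ((430.6472473144531, 73.13575744628906), (25.96700668334961, 13.95956802368164), 76.32018280029297)
[[0.972, 0.228, 0.065, 0.45], [-0.237, 0.934, 0.266, 0.14], [0.0, -0.274, 0.962, 0.34], [0.0, 0.0, 0.0, 1.0]]
0.39 [541.7, 282.1]
shift [-0.7  0.4 82. ] turn 0.1 alt -179.9 heading -13.6 tcp [0.4353 0.0723 0.27  ]
```

View pics/w1.png

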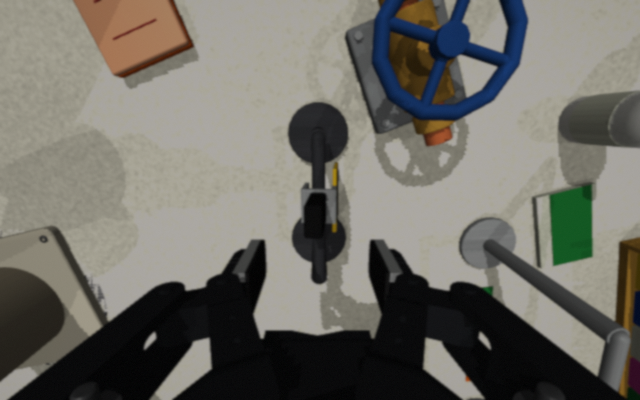

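The wrist view shows the black grip at about (316,213), midway between the fingers and square to them. I'm descending and gripping.

Request:
step_arm(
  rows=[
    [[-1,0,30],0],
    [[-1,0,60],0],
    [[-1,0,82],0],
    [[-1,0,82],0],
  ],
)

```text
clock: 2.98
eef_pos: [0.4338, 0.0711, 0.1866]
tool_rot: [0.786, 0.618, -0.002, -0.001]
ft_force: [0.1, 0.2, 0.2]
grip_width: 0.0556
grasp_force: 0.0
```

Request:
step_arm(
  rows=[
    [[0,0,0],0],
    [[0,0,0],0],
    [[0,0,0],0],
    [[0,0,0],0],
  ],
  claw=1,
)

```text
clock: 3.48
eef_pos: [0.436, 0.0708, 0.1891]
tool_rot: [0.786, 0.618, 0.001, 0.0]
ft_force: [-0.6, 0.3, 5.9]
grip_width: 0.0131
grasp_force: 59.3
```

```bash
python3 - <<'E'
from h import *
o=bot.get_obs(); print(o['grip_width'],o['grasp_force'],o['ft_force'].round(1))
im,d=bot.camera('top');w=cloud('top',d)
go(.4355,.0715,.335,-13.7)
go(.600,-.2727,.335,-8)
E
```

```text
0.013133756571210508 59.30047631263733 [-0.6  0.3  5.9]
shift [   0.7   -0.4 -145.9] turn -0.0 alt 180.0 heading -13.7 tcp [0.4361 0.0708 0.1891]
shift [-294.6  241.  -145.8] turn -5.7 alt 174.3 heading -13.7 tcp [0.4361 0.0708 0.1891]
```

Request:
step_arm(
  rows=[
    [[0,0,-30],0],
    [[0,0,-80],0],
    [[0,0,-125],0],
    [[0,0,-146],0],
    [[-35,29,-146],0],
    [[-80,65,-146],-1.5],
    [[-125,102,-146],-3],
    [[-170,139,-146],-4.5],
    [[-215,176,-146],-5.7],
    [[-255,209,-146],-5.7],
    [[-283,232,-146],-5.7],
    [[-294,241,-146],-5.7],
  ],
)

```text
clock: 5.03
eef_pos: [0.5999, -0.2747, 0.3322]
tool_rot: [0.756, 0.655, -0.001, -0.001]
ft_force: [0.2, 0.9, -1.1]
grip_width: 0.013
grasp_force: 58.8
```

```bash
python3 - <<'E'
from h import *
o=bot.get_obs(); print(o['grip_width'],o['grasp_force'],o['ft_force'].round(1))
M=R.from_quat(o['tool_rot']).as_matrix(); print(o['eef_pos'])
P=bot.camera_params('wrist'); im,d=bot.camera('wrist'); w=cloud('wrist',d,P); save('w2.png',im)
X,Y,Z=w[...,0],w[...,1],w[...,2]
hsv=cv2.cvtColor(im,cv2.COLOR_RGB2HSV).astype(int); H,S,V=hsv[...,0],hsv[...,1],hsv[...,2]
for n,m in [('or',(H<18)&(S>120)),('gr',(H>40)&(H<85)&(S>100)),('rail',Z>0)]:
    q=w[m&(Z>.155)&(Z<.19)&(abs(X-.6)<.08)&(Y>-.37)&(Y<-.04)]
    if len(q)>5: print(n,len(q),q.mean(0).round(4),cv2.minAreaRect((q[:,:2]*1000).astype(np.float32)))
E
```

```text
0.012999299512515201 58.769752979278564 [ 0.2  0.9 -1.1]
[ 0.5999462  -0.27466385  0.33222616]
or 509 [ 0.5972 -0.2704  0.1758] ((599.1984252929688, -260.19097900390625), (48.60391616821289, 14.688279151916504), 81.18484497070312)
gr 774 [ 0.6158 -0.1414  0.1762] ((614.4201049804688, -152.01409912109375), (47.043399810791016, 14.365227699279785), 82.06622314453125)
rail 3738 [ 0.6077 -0.1961  0.1748] ((606.5551147460938, -203.52853393554688), (163.02117919921875, 15.586067199707031), 81.87047576904297)
```

View pics/w2.png

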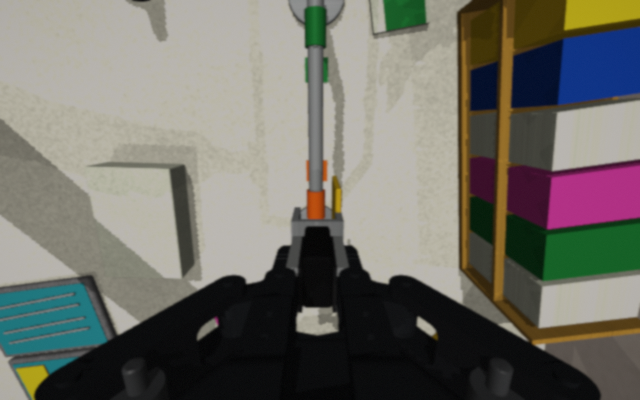

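The rail runs down at column 316, in line with the hanger slot, with the orange band just ahead at (316,205). I'm lowering onto it.

Request:
step_arm(
  rows=[
    [[0,0,0],0],
    [[0,0,25],0],
    [[0,0,45],0],
    [[0,0,60],0],
    [[0,0,70],0],
    [[0,0,75],0],
    [[0,0,75],0],
    [[0,0,75],0],
  ],
)

```text
clock: 6.08
eef_pos: [0.6, -0.2723, 0.2595]
tool_rot: [0.755, 0.656, 0.0, 0.001]
ft_force: [0.5, -1.0, -1.1]
grip_width: 0.013
grasp_force: 58.8
```

```bash
python3 - <<'E'
from h import *
o=bot.get_obs(); print(o['grip_width'],o['grasp_force'],o['ft_force'].round(1),o['ft_torque'].round(2))
im,d=bot.camera('scene'); w=cloud('scene',d); save('s2.png',cv2.resize(im[150:320,150:350],(800,680))[:600])
X,Y,Z=w[...,0],w[...,1],w[...,2]
hsv=cv2.cvtColor(im,cv2.COLOR_RGB2HSV).astype(int); H,S,V=hsv[...,0],hsv[...,1],hsv[...,2]
q=w[(H>20)&(H<36)&(S>100)&(Z>.08)&(Z<.24)&(abs(X-.61)<.05)&(Y<-.1)&(Y>-.4)]
print(len(q),q.min(0).round(3),q.max(0).round(3),q.mean(0).round(4))
go(.6000,-.2727,.259,-8)
go(.6182,-.141,.259,-8)
E
```

```text
0.01300072906881961 58.79676640033722 [ 0.5 -1.  -1.1] [-0.03 -0.06 -0.01]
170 [ 0.609 -0.302  0.119] [ 0.621 -0.244  0.168] [ 0.6148 -0.2733  0.1436]
shift [-0.4  0.1  0.3] turn -0.0 alt 180.0 heading -8.0 tcp [ 0.6    -0.2723  0.2593]
shift [132.6  -0.3   0.3] turn -0.0 alt 180.0 heading -8.0 tcp [ 0.6    -0.2723  0.2593]
```

View pics/s2.png

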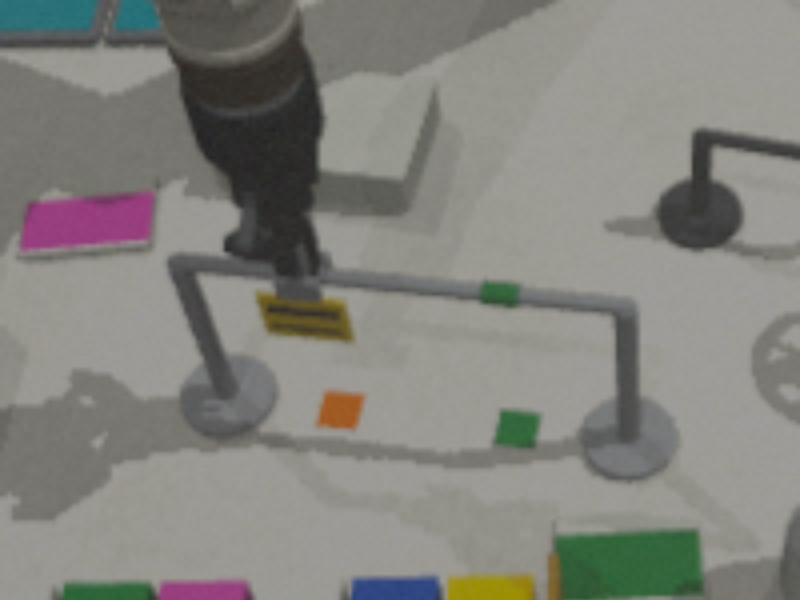

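The tag's panel hangs on the rail at the orange band, with its lower edge at z=0.119 where 0.118 is expected. I'm sliding it.

Request:
step_arm(
  rows=[
    [[12,0,0],0],
    [[30,0,0],0],
    [[50,0,0],0],
    [[70,0,0],0],
    [[90,0,0],0],
    [[110,0,0],0],
    [[125,0,0],0],
    [[132.5,0,0],0],
    [[132.5,0,0],0],
    [[132.5,0,0],0],
  ],
)

```text
clock: 7.38
eef_pos: [0.6185, -0.1403, 0.2592]
tool_rot: [0.755, 0.656, 0.001, -0.001]
ft_force: [0.6, 2.5, 5.0]
grip_width: 0.0135
grasp_force: 59.4
```

```bash
python3 - <<'E'
from h import *
o=bot.get_obs(); print(o['eef_pos'],o['grasp_force'],o['ft_force'].round(1),o['ft_torque'].round(2))
u=np.array([.139,.99])
for c in ['scene','top']:
  im,d=bot.camera(c); w=cloud(c,d)
  X,Y,Z=w[...,0],w[...,1],w[...,2]
  hsv=cv2.cvtColor(im,cv2.COLOR_RGB2HSV).astype(int); H,S,V=hsv[...,0],hsv[...,1],hsv[...,2]
  q=w[(H>20)&(H<36)&(S>100)&(Z>.08)&(Z<.24)&(abs(X-.61)<.06)&(Y<-.05)&(Y>-.4)]
  if len(q):
    t=(q[:,:2]-[.618,-.141])@u; print(c,len(q),q.min(0).round(3),q.max(0).round(3),'along',t.min().round(4),t.max().round(4),t.mean().round(4))
go(.6182,-.141,.2592,-8)
E
```

```text
[ 0.61846007 -0.14033021  0.25916749] 59.36309516429901 [0.6 2.5 5. ] [ 0.58 -0.1  -0.04]
scene 166 [ 0.628 -0.17   0.118] [ 0.639 -0.112  0.169] along -0.027 0.0311 0.0019
top 2 [ 0.634 -0.114  0.141] [ 0.635 -0.113  0.157] along 0.0287 0.0299 0.0293
shift [-0.3 -0.2 -0. ] turn -0.0 alt 180.0 heading -8.0 tcp [ 0.6184 -0.1407  0.2592]
```

Request:
step_arm(
  rows=[
    [[0,0,0],0],
    [[0,0,0],0],
    [[0,0,0],0],
    [[0,0,-20],0],
    [[0,0,-60],0],
    [[0,0,-80],0],
    [[0,0,-80],0],
  ],
  claw=-0.3,
)

```text
clock: 8.35
eef_pos: [0.6189, -0.1414, 0.3408]
tool_rot: [0.755, 0.656, 0.001, 0.002]
ft_force: [-0.0, 0.5, -1.0]
grip_width: 0.0554
grasp_force: 0.0
```

```bash
python3 - <<'E'
from h import *
o=bot.get_obs(); print(o['eef_pos'],o['ft_force'].round(1))
u=np.array([.139,.99])
for c in ['scene','wrist']:
  im,d=bot.camera(c); w=cloud(c,d)
  X,Y,Z=w[...,0],w[...,1],w[...,2]
  hsv=cv2.cvtColor(im,cv2.COLOR_RGB2HSV).astype(int); H,S,V=hsv[...,0],hsv[...,1],hsv[...,2]
  q=w[(H>20)&(H<36)&(S>100)&(Z>.08)&(Z<.24)&(abs(X-.61)<.06)&(Y<-.05)&(Y>-.4)]
  t=(q[:,:2]-[.618,-.141])@u; print(c,len(q),q.min(0).round(3),q.max(0).round(3),'along',t.min().round(4),t.max().round(4),t.mean().round(4))
save('rel.png',im)
bot.camera('scene')
for c in ['scene']:
  w=cloud(c,bot.camera(c)[1])
  for r in bot.trace('handle',c)[:1]:
    p=w[r['pixels']]; print(r['uv'],np.nanmedian(p,0).round(4))
go(.5835,.213,.34,90)
E
```

```text
[ 0.61889604 -0.14135317  0.34081727] [-0.   0.5 -1. ]
scene 159 [ 0.627 -0.171  0.118] [ 0.638 -0.114  0.166] along -0.0278 0.0296 0.0014
wrist 157 [ 0.624 -0.17   0.122] [ 0.634 -0.111  0.169] along -0.0271 0.0314 0.0152
[404.2, 216.2] [0.5876 0.2129 0.1571]
shift [345.7 -83.3  -2.6] turn 82.0 alt -98.0 heading -8.0 tcp [ 0.6177 -0.1409  0.3371]
```

View pics/rel.png

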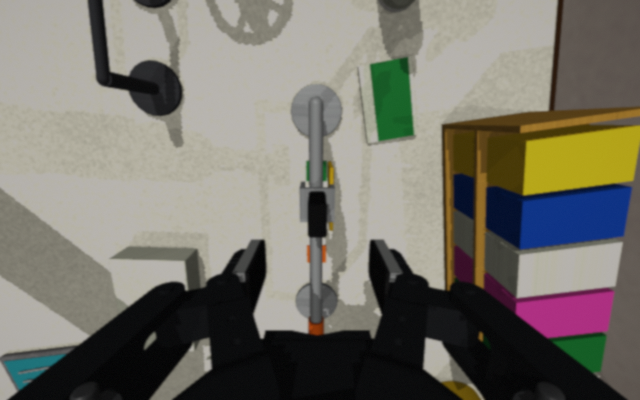

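The tag hangs free at the green band, with its grip at (316,213) and the hanger over the rail. The panel midpoint is +1 to 2 mm along. Next is the handle, using heading 0 so that tool x is world y and tool y is world x.

```bash
python3 - <<'E'
from h import *
w=np.load('top0.npz')['w']; w2=np.load('scene0.npz')['w']
for v in (w,w2):
    m=np.hypot(v[...,0]-.5583,v[...,1]-.1693)<.02; print(np.nanmax(v[m][:,2]),np.nanmedian(v[m][:,2]))
print(bot.get_obs()['joint_pos'].round(2))
go(.583,.213,.34,0)
E
```

```text
0.12907327126572476 0.11441133911668921
0.12828214694740014 0.10002238786283801
[-0.22  0.52  0.49  1.55 -0.    1.49]
shift [345.6 -83.8  -2.6] turn -8.0 alt 172.0 heading -8.0 tcp [ 0.6177 -0.1409  0.3371]
```

Request:
step_arm(
  rows=[
    [[40,-10,0],-2],
    [[90,-22,0],-4],
    [[140,-34,0],-6],
    [[190,-46,0],-8],
    [[240,-58,0],-8],
    [[290,-70,0],-8],
    [[325,-79,0],-8],
    [[345.5,-84,0],-8],
    [[345.5,-84,0],-8],
    [[345.5,-84,0],-8],
  ],
)

```text
clock: 9.85
eef_pos: [0.5835, 0.2117, 0.3386]
tool_rot: [0.708, 0.707, -0.0, 0.0]
ft_force: [0.3, -0.3, -0.3]
grip_width: 0.0557
grasp_force: 0.0
```

```bash
python3 - <<'E'
from h import *
P=bot.camera_params('wrist'); im,d=bot.camera('wrist'); w=cloud('wrist',d,P); save('w4.png',im)
hsv=cv2.cvtColor(im,cv2.COLOR_RGB2HSV).astype(int); H,S,V=hsv[...,0],hsv[...,1],hsv[...,2]
q=w[((H<6)|(H>174))&(S>150)&(w[...,2]>.12)&(abs(w[...,0]-.58)<.05)&(abs(w[...,1]-.21)<.05)]
print(len(q),q.mean(0).round(4)); t=q[q[:,2]>.166]; print(len(t),t.min(0).round(4),t.max(0).round(4),t.mean(0).round(4))
go(.583,.213,.210,0)
E
```

```text
542 [0.5799 0.2179 0.1666]
418 [0.5539 0.2053 0.1661] [0.589  0.2257 0.278 ] [0.5797 0.2161 0.171 ]
shift [  1.7  -0.5 128.8] turn -0.1 alt 179.9 heading -0.1 tcp [0.5835 0.2114 0.3388]
```

View pics/w4.png

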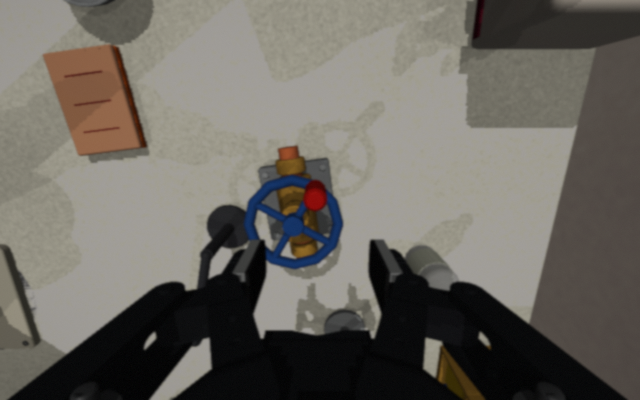

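The red handle at (315,195) is centred between the fingers. I'm descending and gripping.

Request:
step_arm(
  rows=[
    [[2,0,40],0],
    [[2,0,85],0],
    [[2,0,120],0],
    [[2,0,128],0],
    [[2,0,128],0],
    [[2,0,128],0],
  ],
)

```text
clock: 10.65
eef_pos: [0.5845, 0.2148, 0.2131]
tool_rot: [0.707, 0.707, 0.002, 0.001]
ft_force: [-1.1, 0.2, -0.0]
grip_width: 0.0559
grasp_force: 0.0
```

Request:
step_arm(
  rows=[
    [[0,0,0],0],
    [[0,0,0],0],
    [[0,0,0],0],
    [[0,0,0],0],
  ],
  claw=1,
)

```text
clock: 11.15
eef_pos: [0.5833, 0.215, 0.2122]
tool_rot: [0.707, 0.707, 0.001, 0.0]
ft_force: [-1.7, -0.6, 5.1]
grip_width: 0.0203
grasp_force: 58.6
```

```bash
cat >> h.py <<'E'
def arc(a0,da,c=(.5583,.1693),r=.05,n=12):
    """rows (tool x=+y, tool y=+x) in mm round centre c from commanded angle a0 by da deg per row"""
    a=np.radians(a0+da*np.arange(n+1)); s=r*1000
    print([[[round(s*(np.sin(t)-np.sin(a[0])),1),round(s*(np.cos(t)-np.cos(a[0])),1),0],0] for t in a[1:]])
def ang(c=(.5583,.1693)):
    o=bot.get_obs(); v=o['eef_pos'][:2]-np.array(c)
    print('ang',np.degrees(np.arctan2(v[1],v[0])).round(2),'r',np.hypot(*v).round(4),o['eef_pos'].round(4),'f',o['ft_force'].round(1),'grip',o['grasp_force'].round(1),o['grip_width'].round(4),'t',o['clock'])
E
python3 - <<'E'
from h import *
ang(); arc(60.7,-8)
E
```

```text
Traceback (most recent call last):
  File "h.py", line 25, in ang
    print('ang',np.degrees(np.arctan2(v[1],v[0])).round(2),'r',np.hypot(*v).round(4),o['eef_pos'].round(4),'f',o['ft_force'].round(1),'grip',o['grasp_force'].round(1),o['grip_width'].round(4),'t',o['clock'])
                                                                                                                                             ^^^^^^^^^^^^^^^^^^^^^^
AttributeError: 'float' object has no attribute 'round'
```

```bash
sed -i "s/o\['grasp_force'\].round(1),o\['grip_width'\].round(4)/round(float(o['grasp_force']),1),round(float(o['grip_width']),4)/" h.py
python3 - <<'E'
from h import *
ang(); arc(61,-5,n=10); 
for k in range(6): arc(11-20*k,-5,n=4)
E
```

```text
ang 61.36 r 0.0521 [0.5833 0.215  0.2122] f [-1.7 -0.6  5.1] grip 58.6 0.0203 t 11.15
[[[np.float64(-2.3), np.float64(3.7), 0], 0], [[np.float64(-4.9), np.float64(7.2), 0], 0], [[np.float64(-7.8), np.float64(10.5), 0], 0], [[np.float64(-10.9), np.float64(13.5), 0], 0], [[np.float64(-14.3), np.float64(16.2), 0], 0], [[np.float64(-18.0), np.float64(18.6), 0], 0], [[np.float64(-21.8), np.float64(20.7), 0], 0], [[np.float64(-25.8), np.float64(22.4), 0], 0], [[np.float64(-29.9), np.float64(23.8), 0], 0], [[np.float64(-34.2), np.float64(24.8), 0], 0]]
[[[np.float64(-4.3), np.float64(0.6), 0], 0], [[np.float64(-8.7), np.float64(0.9), 0], 0], [[np.float64(-13.0), np.float64(0.8), 0], 0], [[np.float64(-17.4), np.float64(0.3), 0], 0]]
[[[np.float64(-4.3), np.float64(-0.9), 0], 0], [[np.float64(-8.5), np.float64(-2.1), 0], 0], [[np.float64(-12.5), np.float64(-3.7), 0], 0], [[np.float64(-16.4), np.float64(-5.7), 0], 0]]
[[[np.float64(-3.7), np.float64(-2.3), 0], 0], [[np.float64(-7.2), np.float64(-4.9), 0], 0], [[np.float64(-10.5), np.float64(-7.8), 0], 0], [[np.float64(-13.5), np.float64(-10.9), 0], 0]]
[[[np.float64(-2.7), np.float64(-3.4), 0], 0], [[np.float64(-5.1), np.float64(-7.1), 0], 0], [[np.float64(-7.2), np.float64(-10.9), 0], 0], [[np.float64(-8.9), np.float64(-14.9), 0], 0]]
[[[np.float64(-1.4), np.float64(-4.1), 0], 0], [[np.float64(-2.4), np.float64(-8.4), 0], 0], [[np.float64(-3.0), np.float64(-12.7), 0], 0], [[np.float64(-3.3), np.float64(-17.0), 0], 0]]
[[[np.float64(0.1), np.float64(-4.4), 0], 0], [[np.float64(0.6), np.float64(-8.7), 0], 0], [[np.float64(1.5), np.float64(-13.0), 0], 0], [[np.float64(2.7), np.float64(-17.2), 0], 0]]
```

Request:
step_arm(
  rows=[
    [[-2.3,3.7,0],0],
    [[-4.9,7.2,0],0],
    [[-7.8,10.5,0],0],
    [[-10.9,13.5,0],0],
    [[-14.3,16.2,0],0],
    [[-18,18.6,0],0],
    [[-21.8,20.7,0],0],
    [[-25.8,22.4,0],0],
    [[-29.9,23.8,0],0],
    [[-34.2,24.8,0],0],
  ],
)

```text
clock: 12.4
eef_pos: [0.6062, 0.1813, 0.2121]
tool_rot: [0.707, 0.707, -0.001, -0.002]
ft_force: [-7.5, 1.5, 9.3]
grip_width: 0.0204
grasp_force: 59.1
```

Request:
step_arm(
  rows=[
    [[-4.3,0.6,0],0],
    [[-8.7,0.9,0],0],
  ],
)

```text
clock: 12.65
eef_pos: [0.6066, 0.178, 0.2122]
tool_rot: [0.705, 0.709, 0.004, -0.007]
ft_force: [-9.5, 22.5, 5.9]
grip_width: 0.0204
grasp_force: 58.8
```

Request:
step_arm(
  rows=[
    [[-2,0,0],0],
    [[-4,0,0],0],
    [[-4,0,0],0],
  ],
)

```text
clock: 13.02
eef_pos: [0.6066, 0.1777, 0.2122]
tool_rot: [0.704, 0.71, 0.006, -0.008]
ft_force: [-8.9, 25.2, 5.2]
grip_width: 0.0202
grasp_force: 58.7
```

```bash
python3 - <<'E'
from h import *
ang(); print(bot.get_obs()['ft_torque'].round(2))
im,d=bot.camera('scene'); w=cloud('scene',d); save('w6.png',cv2.resize(im[150:270,320:460],(700,600)))
E
```

```text
ang 9.85 r 0.049 [0.6066 0.1777 0.2122] f [-8.9 25.2  5.2] grip 58.7 0.0202 t 13.025
[4.87 1.75 0.01]
```

View pics/w6.png

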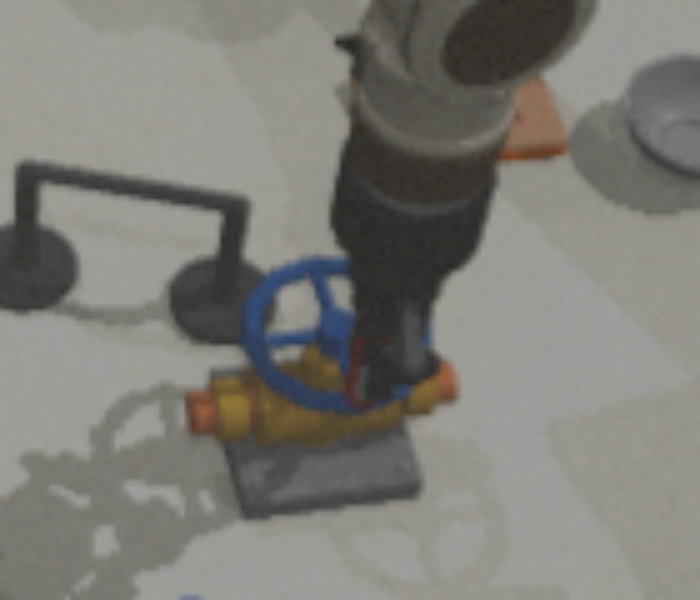

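The handle is stationary against the stop: the force rose while the angle held at about 10°. I'm now backing off 720° counter-clockwise in 120° calls.

```bash
cat >> h.py <<'E'
def gp():
    o=bot.get_obs(); return o['eef_pos']+R.from_quat(o['tool_rot']).apply([0,0,.054])
def rows(cmd,a0,a1,c,n=12,r=.05):
    a=np.radians(np.linspace(a0,a1,n+1)[1:])
    x=c[0]+r*np.cos(a)-cmd[0]; y=c[1]+r*np.sin(a)-cmd[1]
    print([[[float(round(q*1000,1)),float(round(p*1000,1)),0],0] for p,q in zip(x,y)])
E
python3 - <<'E'
from h import *
c=np.array([.5577,.169]); g=gp(); print(g.round(4),np.degrees(np.arctan2(*(g[:2]-c)[::-1])),np.hypot(*(g[:2]-c)))
rows((.6092,.1665),10,130,c)
f=lambda a:c+.05*np.array([np.cos(np.radians(a)),np.sin(np.radians(a))])
rows(f(130),130,250,c); rows(f(250),250,370,c); rows(f(10),10,130,c)
E
```

```text
[0.6064 0.1787 0.1582] 11.29949075975313 0.04963528659943049
[[[19.6, -4.5, 0], 0], [[27.5, -8.2, 0], 0], [[34.6, -13.2, 0], 0], [[40.8, -19.4, 0], 0], [[45.8, -26.5, 0], 0], [[49.5, -34.4, 0], 0], [[51.7, -42.8, 0], 0], [[52.5, -51.5, 0], 0], [[51.7, -60.2, 0], 0], [[49.5, -68.6, 0], 0], [[45.8, -76.5, 0], 0], [[40.8, -83.6, 0], 0]]
[[[-6.2, -6.2, 0], 0], [[-13.3, -11.2, 0], 0], [[-21.2, -14.8, 0], 0], [[-29.6, -17.1, 0], 0], [[-38.3, -17.9, 0], 0], [[-47.0, -17.1, 0], 0], [[-55.4, -14.8, 0], 0], [[-63.3, -11.2, 0], 0], [[-70.4, -6.2, 0], 0], [[-76.6, 0.0, 0], 0], [[-81.6, 7.1, 0], 0], [[-85.3, 15.0, 0], 0]]
[[[-2.3, 8.4, 0], 0], [[-3.0, 17.1, 0], 0], [[-2.3, 25.8, 0], 0], [[0.0, 34.2, 0], 0], [[3.7, 42.1, 0], 0], [[8.7, 49.2, 0], 0], [[14.8, 55.4, 0], 0], [[22.0, 60.4, 0], 0], [[29.9, 64.1, 0], 0], [[38.3, 66.3, 0], 0], [[47.0, 67.1, 0], 0], [[55.7, 66.3, 0], 0]]
[[[8.4, -2.3, 0], 0], [[16.3, -5.9, 0], 0], [[23.5, -10.9, 0], 0], [[29.6, -17.1, 0], 0], [[34.6, -24.2, 0], 0], [[38.3, -32.1, 0], 0], [[40.6, -40.6, 0], 0], [[41.3, -49.2, 0], 0], [[40.6, -57.9, 0], 0], [[38.3, -66.3, 0], 0], [[34.6, -74.2, 0], 0], [[29.6, -81.4, 0], 0]]
```

Request:
step_arm(
  rows=[
    [[19.6,-4.5,0],0],
    [[27.5,-8.2,0],0],
    [[34.6,-13.2,0],0],
    [[40.8,-19.4,0],0],
    [[45.8,-26.5,0],0],
    [[49.5,-34.4,0],0],
    [[51.7,-42.8,0],0],
    [[52.5,-51.5,0],0],
    [[51.7,-60.2,0],0],
    [[49.5,-68.6,0],0],
    [[45.8,-76.5,0],0],
    [[40.8,-83.6,0],0],
  ],
)

```text
clock: 14.58
eef_pos: [0.5251, 0.2112, 0.2122]
tool_rot: [0.707, 0.708, 0.003, -0.002]
ft_force: [-0.4, 5.0, 7.7]
grip_width: 0.0203
grasp_force: 59.2
```

Request:
step_arm(
  rows=[
    [[-6.2,-6.2,0],0],
    [[-13.3,-11.2,0],0],
    [[-21.2,-14.8,0],0],
    [[-29.6,-17.1,0],0],
    [[-38.3,-17.9,0],0],
    [[-47.0,-17.1,0],0],
    [[-55.4,-14.8,0],0],
    [[-63.3,-11.2,0],0],
    [[-70.4,-6.2,0],0],
    [[-76.6,0.0,0],0],
    [[-81.6,7.1,0],0],
    [[-85.3,15.0,0],0],
  ],
)

```text
clock: 16.08
eef_pos: [0.5401, 0.1252, 0.2121]
tool_rot: [0.707, 0.707, 0.002, -0.001]
ft_force: [-0.6, 5.5, 7.5]
grip_width: 0.0205
grasp_force: 59.3
```

Request:
step_arm(
  rows=[
    [[-2.3,8.4,0],0],
    [[-3.0,17.1,0],0],
    [[-2.3,25.8,0],0],
    [[0.0,34.2,0],0],
    [[3.7,42.1,0],0],
    [[8.7,49.2,0],0],
    [[14.8,55.4,0],0],
    [[22.0,60.4,0],0],
    [[29.9,64.1,0],0],
    [[38.3,66.3,0],0],
    [[47.0,67.1,0],0],
    [[55.7,66.3,0],0],
  ],
)

```text
clock: 17.58
eef_pos: [0.6062, 0.179, 0.2121]
tool_rot: [0.707, 0.707, -0.0, 0.0]
ft_force: [-1.7, -2.0, 9.0]
grip_width: 0.0203
grasp_force: 59.4
```

```bash
python3 - <<'E'
from h import *
ang((.5577,.169)); print(gp().round(4))
E
```

```text
ang 11.59 r 0.0496 [0.6062 0.179  0.2121] f [-1.7 -2.   9. ] grip 59.4 0.0203 t 17.575
[0.6063 0.1789 0.1581]
```

One turn has left the grasp point where it was at the stop, (0.606, 0.179), with low forces. I'm doing the second turn.

Request:
step_arm(
  rows=[
    [[8.4,-2.3,0],0],
    [[16.3,-5.9,0],0],
    [[23.5,-10.9,0],0],
    [[29.6,-17.1,0],0],
    [[34.6,-24.2,0],0],
    [[38.3,-32.1,0],0],
    [[40.6,-40.6,0],0],
    [[41.3,-49.2,0],0],
    [[40.6,-57.9,0],0],
    [[38.3,-66.3,0],0],
    [[34.6,-74.2,0],0],
    [[29.6,-81.4,0],0],
  ],
)

```text
clock: 19.08
eef_pos: [0.525, 0.2112, 0.2121]
tool_rot: [0.706, 0.708, 0.003, -0.002]
ft_force: [0.3, 5.2, 7.1]
grip_width: 0.0202
grasp_force: 59.2
```

Request:
step_arm(
  rows=[
    [[-6.2,-6.2,0],0],
    [[-13.3,-11.2,0],0],
    [[-21.2,-14.8,0],0],
    [[-29.6,-17.1,0],0],
    [[-38.3,-17.9,0],0],
    [[-47.0,-17.1,0],0],
    [[-55.4,-14.8,0],0],
    [[-63.3,-11.2,0],0],
    [[-70.4,-6.2,0],0],
    [[-76.6,0.0,0],0],
    [[-81.6,7.1,0],0],
    [[-85.3,15.0,0],0],
  ],
)

```text
clock: 20.58
eef_pos: [0.54, 0.1252, 0.2121]
tool_rot: [0.707, 0.707, 0.002, -0.001]
ft_force: [-0.3, 4.9, 7.7]
grip_width: 0.0204
grasp_force: 59.3
```

Request:
step_arm(
  rows=[
    [[-2.3,8.4,0],0],
    [[-3.0,17.1,0],0],
    [[-2.3,25.8,0],0],
    [[0.0,34.2,0],0],
    [[3.7,42.1,0],0],
    [[8.7,49.2,0],0],
    [[14.8,55.4,0],0],
    [[22.0,60.4,0],0],
    [[29.9,64.1,0],0],
    [[38.3,66.3,0],0],
    [[47.0,67.1,0],0],
    [[55.7,66.3,0],0],
  ],
)

```text
clock: 22.08
eef_pos: [0.6062, 0.1789, 0.2122]
tool_rot: [0.707, 0.707, -0.0, 0.001]
ft_force: [-0.1, -3.6, 9.0]
grip_width: 0.02
grasp_force: 59.3
```

Request:
step_arm(
  rows=[
    [[0,0,0],0],
    [[0,0,0],0],
    [[0,0,0],0],
    [[0,0,0],0],
  ],
)

```text
clock: 22.58
eef_pos: [0.6061, 0.18, 0.2122]
tool_rot: [0.707, 0.707, 0.001, -0.001]
ft_force: [-1.6, 0.1, 8.9]
grip_width: 0.0203
grasp_force: 59.3
```

```bash
python3 - <<'E'
from h import *
ang((.5577,.169)); print(gp().round(4))
u=np.array([.139,.99])
im,d=bot.camera('scene'); w=cloud('scene',d); save('end.png',im)
X,Y,Z=w[...,0],w[...,1],w[...,2]
hsv=cv2.cvtColor(im,cv2.COLOR_RGB2HSV).astype(int); H,S,V=hsv[...,0],hsv[...,1],hsv[...,2]
q=w[(H>20)&(H<36)&(S>100)&(Z>.08)&(Z<.24)&(abs(X-.61)<.06)&(Y<-.05)&(Y>-.4)]
t=(q[:,:2]-[.618,-.141])@u; print(len(q),q.min(0).round(3),q.max(0).round(3),'along',t.min().round(4),t.max().round(4))
E
```

```text
ang 12.84 r 0.0496 [0.6061 0.18   0.2122] f [-1.6  0.1  8.9] grip 59.3 0.0203 t 22.575
[0.6061 0.1801 0.1582]
169 [ 0.627 -0.17   0.12 ] [ 0.638 -0.113  0.167] along -0.0276 0.0301
```

View pics/end.png

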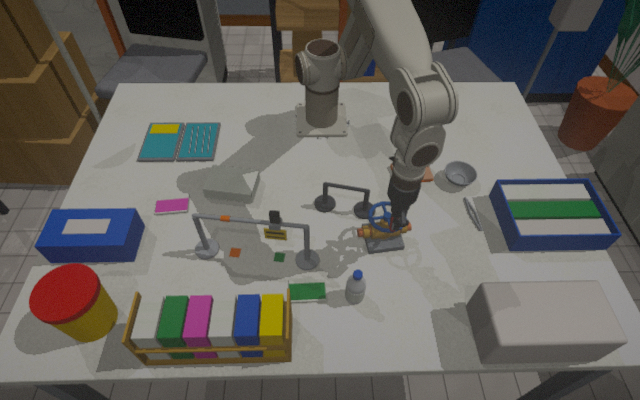

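The tag hangs at (276,225) on the green band, the gripper holds the handle at (400,222), and the bystanders are where they were. The angle is within about 0.03 rad of two turns.

```bash
python3 -c "
from workcell import bot
print(bot.job_done())"
```

```text
the job is handed in; nothing more can be done
None
```

I handed the job in at about 22.6 s of robot time: the tag hangs at the green band (about 1 mm off centre), and the valve was closed to its stop, then opened two turns (within about 0.03 rad) with the gripper still holding the handle; the hand-in returned no verdict.

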